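# Start the air compressor from the bench control box

## Robot

A 6-joint arm with a two-finger parallel gripper is mounted at the origin on the work surface. World frame = base frame: x ahead of the robot, y to its left, z up, the work surface at z = 0. Lengths are in m, angles in rad, forces in N, time in s.
With the tool pointing down it reaches from about 0.275 to 0.75 m from the base axis. Payload 10.2 kg.
Tool frame: the origin (TCP) lies midway between the tips of the shut fingers; the grasp point (between the pads) lies 19 mm behind it (env.hold_point_z is the distance from the TCP to the grasp point, in m); x points along the fingers, z is the direction in which the jaws open and shut, and the axes are right-handed (so a half turn about x gives the same grasp; the last joint's range is limited). The gripper opens to 85 mm and grips with 20 to 120 N. Pads are 22 mm wide; open, the fingers measure 114 mm over their backs; the gripper's body (76 mm by 85 mm) begins 54 mm behind the grasp point. The pads swing forward as they close: fully open they stand 13 mm farther back than shut.
Start: joints at [-1.435, 0.313, 1.498, -0, 1.331, -0.223], TCP at [0.184, -0.492, 0.231] pointing down, gripper open.
Joint ranges: [-2.94, 2.94], [-0.97, 2.17], [0.19, 2.56], [-1.23, 4.37], [0.02, 3.11], [-2.88, 2.88]. Speed limits (rad/s): [2.39, 2.39, 3.01, 3.14, 3.14, 3.14].

## Interface

Orientations are given as a unit quaternion [x, y, z, w].
In Python, from bench import env, kinematics, monitor, eyes, job gives the robot as it stands. The module is installed in compiled form; this text tells all that it offers. Calls block until the motion is done:
- env.reach(position, orientation): joint-space move of the TCP to a pose.
- env.movel(position, velocity=0.15, frame=None, guard=None): straight line of the TCP; frame=None keeps the orientation; velocity is the mean speed in m/s. With guard (N) it stops when the force on the tool has changed by that much, and returns True; else False.
- env.set_joints(angles): joint-space move.
- env.release() and env.close_gripper(effort=None): open the fingers fully, or close them until they stop; effort is the grip in N (None keeps the last).
- env.hold(seconds).
- kinematics.ik(position, orientation): joint angles nearest the present ones, or None.
- monitor.sense(): the state.
- eyes.grab_frame(name): name is "side" or "top" or "wrist"; returns a dict with "frame" (400x640x3 uint8, red, green, blue), "mtx" (3x3 intrinsics, pixels), "view" (4x4, takes a point from world to camera coordinates). Camera axes: x right, y down, z forward; pixel columns grow to the right and rows downward; lengths in m; the calibration is good to about 2 mm. A picture is of the moment at which its call begins. There is no depth.
A pose or a line that the arm cannot do raises env.MotionError and nothing moves.
- job.hand_in(): hands the job in, once; it reports no verdict.
The state is a dict: "clock": time; "joints": joint angles; "qvel": joint speeds; "joint_efforts": joint torques, N m; "position": TCP position; "ee_rot": TCP orientation; "contact_force": force on the tool from outside, world axes, zero at the start; "ft_torque": the same for the moment, N m; "finger_gap": opening from 0.0 (shut) to 1.0 (fully open).
Only numpy, scipy, OpenCV 4.12 (cv2) and the standard library are available. Lean on these libraries where they do the work, as an engineer would, in place of code of your own. Each camera call takes 0.05 s, during which the arm holds its last target.

## Task

Start the workshop's air compressor from the control box on the bench: first press down the raised end of the rocker switch until it has gone all the way over, then push the small round button fully in so that it stays in, and last press the square button fully down, keep it down for at least two seconds and let it go. Do not press the mushroom-headed stop button, and leave the jar, the wrench and the parts bin where they stand.

Things in the scene. Friction and masses are not known exactly. Their poses are not given: they have to be found in the camera images.
- console: Grey metal control box fixed to the bench, 210 x 210 x 60 mm; origin centre of its underside, z up, -x side towards the robot; it may be turned. On its top are four black units, 70 x 70 x 12 mm (tops 72 mm above the bench), centres 45 mm from the box's middle in x and y. Which control sits on which unit changes; all caps are the same grey, told apart by shape. Press from straight above.
- rocker_raised (a point): Point to press: on the upper face of the rocker's raised half, 22 mm from the pivot, 7 mm from the raised end. The rocker is a V paddle 24 mm wide, 56 mm long along the console's x, pivot at its unit's centre, 82 mm above the bench. At the start the half towards the robot (console -x) slopes up, its end 11 mm above the pivot; the far half is level. The point sinks about 9 mm as it goes over.
- rocker (a joint): Rocker switch angle, rad: 0 (up to 0.05 at the start) = off, 0.40 = fully over, on (the robot-side half then lies level, the far half is raised). Turning it takes about 3 N at the point; it stays where it is left.
- round_top (a point): Centre of the flat top of the small round button, 26 mm in diameter, standing 12 mm proud of its unit when out (84 mm above the bench), 4 mm when in.
- round (a joint): Travel of the round button, m: 0 = out, 0.008 = fully in. Moving it takes about 3 N; it has no return spring and stays in where it is pushed.
- square_top (a point): Centre of the flat top of the square button, 38 x 38 mm, standing 12 mm proud of its unit when up (84 mm above the bench).
- square (a joint): Travel of the square button, m: 0 = up, 0.007 = fully down. Sprung: starts to move at about 2 N, fully down at about 6 N, comes back up when let go.
- stop_top (a point): Top centre of the mushroom-headed stop button, a domed head 42 mm in diameter on a thinner stem, top 26 mm above its unit (98 mm above the bench): not to be pressed.
- stop (a joint): Travel of the stop button, m: 0 = up, 0.006 = fully down; sprung, 2 to 6 N.
- jar: Glass jar with a steel lid, 60 mm in diameter, 85 mm high, standing on the bench beside the control box on its +y side; origin at the centre of its underside. To be left alone.
- wrench: Steel wrench about 170 mm long lying flat on the bench beside the control box on its -y side; origin at about its middle, x along it. To be left alone.
- bin: Small open blue plastic parts bin, 110 x 90 mm, 50 mm high, on the bench beside the control box on its +y side, beyond the jar; origin at the centre of its underside. To be left alone.

How it is judged:
On the way, in this order (a step that is already met when the one before it is completed fails the run):
1. the rocker switch is fully over (on) (value of joint rocker above 0.33 rad), for 0.1 s.
2. with the rocker on, the round button is fully in (value of joint rocker above 0.33 rad and value of joint round above 0.006 m), for 0.1 s.
3. with the rocker on and the round button in, the square button is held fully down for two seconds (1.9 s counted) (all of step 2 and value of joint square above 0.005 m), for 1.9 s.
At the end, for the whole second after the job is handed in: The rocker is over (beyond 0.33 of 0.40 rad), the round button in (beyond 6 of 8 mm), the square button let go and back up (within 1.5 mm), the stop button up (within 1.5 mm), and the jar, wrench and bin at rest within 20 mm of where they stood (all of step 2 and value of joint each of square, stop below 0.0015 m and distance of each of jar, wrench, bin from where it was at the start of the episode below 0.02 m and linear speed of each of jar, wrench, bin below 0.02 m/s); the robot touches nothing.
It fails at once if the round button is pushed in (beyond 4 mm) before the rocker is on (value of joint round above 0.004 m and value of joint rocker below 0.25 rad).
It fails at once if the square button is pressed (beyond 3 mm) before the round button is in (value of joint square above 0.003 m and value of joint round below 0.0045 m).
It fails at once if the mushroom-headed stop button is pressed (beyond 2 mm) (value of joint stop above 0.002 m).
It fails at once if the jar, the wrench or the bin is moved by more than 20 mm or lifted by more than 10 mm (distance of any of jar, wrench, bin from where it was at the start of the episode above 0.02 m or height (world z) of any of jar, bin above 0.012 m or height (world z) of wrench above 0.02 m).
It also fails if it takes over 43 s, if anything falls off the work surface, if the arm or the gripper's body presses on something with over 40 N, if the wrist force passes 120 N, or if a joint passes its speed limit or range.

## Working session

There is one attempt and no reset: what is moved stays moved. The work goes in short steps, each a Python script; the robot and the scene stay as the last script left them, time stands still between calls to the robot, and variables do not carry over. Pictures are saved under pics/ and viewed, and the job is handed in when it is done.

```bash
mkdir -p pics
python3 - <<'E'
from bench import env, kinematics, monitor, eyes, job
import cv2, pickle
d={}
for n in ("top","side"):
    f=eyes.grab_frame(n); d[n]=f
    cv2.imwrite(f"pics/{n}0.png",f["frame"][:,:,::-1])
    print(n,f["mtx"].round(1).tolist(),f["view"].round(3).tolist())
pickle.dump({k:dict(v) for k,v in d.items()},open("f0.pkl","wb"))
s=monitor.sense();print(s["clock"],s["position"],s["ee_rot"],s["contact_force"])
E
```

```text
top [[415.9, 0.0, 321.6], [0.0, 415.9, 197.7], [0.0, 0.0, 1.0]] [[0.003, -0.999, -0.042, 0.068], [-0.997, 0.0, -0.072, 0.549], [0.072, 0.042, -0.997, 0.864], [0.0, 0.0, 0.0, 1.0]]
side [[401.3, 0.0, 312.3], [0.0, 401.3, 194.5], [0.0, 0.0, 1.0]] [[-0.899, -0.436, -0.024, 0.529], [-0.229, 0.516, -0.825, 0.178], [0.372, -0.737, -0.564, 0.805], [0.0, 0.0, 0.0, 1.0]]
0.1 [ 0.1843127  -0.49133674  0.2307767 ] [ 0.40307742  0.58147441 -0.40243893  0.58091222] [-0.11131339  0.64124857  0.72335828]
```

View pics/top0.png

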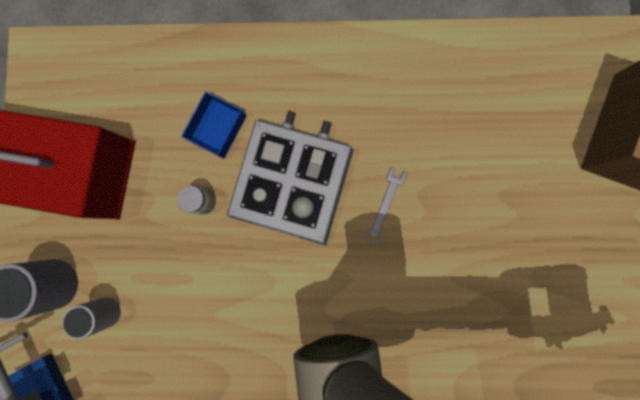

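View pics/side0.png

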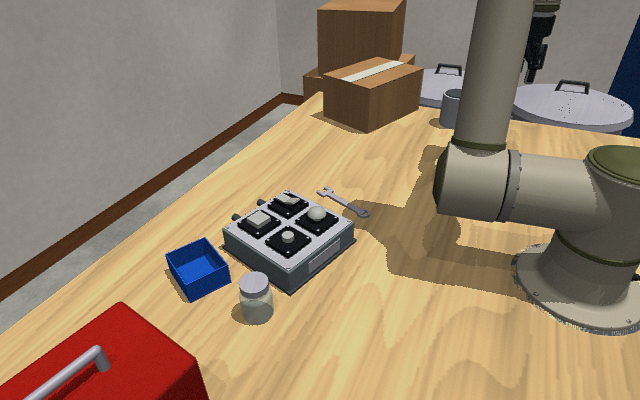

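The top view (up = +x, left = +y) shows the square at (272,151), the rocker at (317,164), the round button at (260,195) and the mushroom at (303,207). The side view agrees. Next I measure the units on the z = 0.072 plane, and check against the side view.

```bash
cat > h.py <<'E'
import numpy as np, cv2
def ray(f,uv,z):
    V=f["view"];R=V[:3,:3];c=-R.T@V[:3,3]
    d=R.T@np.linalg.inv(f["mtx"])@np.array([uv[0],uv[1],1.])
    return c+d*(z-c[2])/d[2]
def proj(f,p):
    q=f["mtx"]@(f["view"][:3,:3]@p+f["view"][:3,3]);return q[:2]/q[2]
def units(f,box,thr):
    x0,y0,x1,y1=box
    g=cv2.cvtColor(f["frame"],cv2.COLOR_RGB2GRAY)
    m=np.zeros_like(g);m[y0:y1,x0:x1]=(g[y0:y1,x0:x1]<thr)*255
    cs,_=cv2.findContours(m,cv2.RETR_EXTERNAL,cv2.CHAIN_APPROX_NONE)
    out=[]
    for c in cs:
        if cv2.contourArea(c)>400: out.append(c[:,0,:].astype(float))
    return out
E
python3 - <<'E'
import pickle,numpy as np,cv2
from h import *
d=pickle.load(open("f0.pkl","rb"))
for n,box,thr in (("top",(240,128,345,232),75),("side",(232,185,352,262),60)):
    f=d[n];C=[]
    for c in units(f,box,thr):
        P=np.array([ray(f,p,.072)[:2] for p in c],np.float32)
        (ctr,sz,a)=cv2.minAreaRect(P)
        print(n,c.mean(0).round(),np.round(ctr,4),np.round(sz,4),round(a,1));C.append(ctr)
    C=np.array(C);print(C.mean(0).round(4))
E
```

```text
top [303. 207.] [0.5269 0.1036] [0.0677 0.0675] 73.6
top [262. 195.] [0.5519 0.1894] [0.0683 0.0679] 73.5
top [315. 166.] [0.6127 0.0788] [0.0678 0.0683] 74.0
top [274. 153.] [0.6377 0.1646] [0.0683 0.068 ] 73.8
[0.5823 0.1341]
side [288. 241.] [0.5471 0.1967] [0.0742 0.0744] 73.4
side [316. 222.] [0.5227 0.1109] [0.0759 0.0743] 73.9
side [287. 207.] [0.6116 0.0855] [0.0749 0.0819] 74.1
[0.5605 0.131 ]
```

```bash
cat >> h.py <<'E'
from scipy.spatial.transform import Rotation as Ro
C=np.array([.5823,.1341]);YAW=np.arctan2(-.0249,.0858)
ex=np.array([np.cos(YAW),np.sin(YAW)]);ey=np.array([-ex[1],ex[0]])
def W(x,y,z): return np.r_[C+x*ex+y*ey,z]
PT=dict(rocker=W(.023,-.045,.0904),round=W(-.045,.045,.084),square=W(.045,.045,.084),stop=W(-.045,-.045,.098))
def quat(s):
    X=np.array([0,0,-1.]);Z=s*np.r_[ey,0];Y=np.cross(Z,X)
    return Ro.from_matrix(np.c_[X,Y,Z]).as_quat()
E
python3 - <<'E'
import pickle
from h import *
from bench import kinematics
d=pickle.load(open("f0.pkl","rb"))
ims=[]
for n in ("top","side"):
    f=d[n];im=cv2.resize(f["frame"][:,:,::-1],None,fx=4,fy=4,interpolation=cv2.INTER_CUBIC)
    for k,p in PT.items():
        u=proj(f,p);print(n,k,u.round(1),p.round(4))
        cv2.drawMarker(im,tuple(int(v) for v in (u+.5)*4),(0,0,255),0,14,1)
    u=proj(f,W(0,0,.07));x,y=((u+.5)*4).astype(int)
    ims.append(im[y-230:y+230,x-200+-0:x+200])
    if n=="side": pass
cv2.imwrite("pics/chk.png",np.hstack(ims))
for k,p in PT.items():
    for s in (1,-1):
        for dz in (0,.1):
            q=kinematics.ik(p+[0,0,dz],quat(s));print(k,s,dz,None if q is None else np.round(q,2))
E
```

```text
top rocker [312.3 173.7] [0.5918 0.0845 0.0904]
top round [259.5 194.3] [0.5516 0.1899 0.084 ]
top square [272.5 151.3] [0.6381 0.1648 0.084 ]
top stop [302.1 206.6] [0.5265 0.1034 0.098 ]
side rocker [293.8 199.6] [0.5918 0.0845 0.0904]
side round [287.1 233.7] [0.5516 0.1899 0.084 ]
side square [257.9 216.4] [0.6381 0.1648 0.084 ]
side stop [316.1 208.4] [0.5265 0.1034 0.098 ]
rocker 1 0 [-0.05  0.61  1.44 -0.    1.1  -1.34]
rocker 1 0.1 [-0.05  0.5   1.33 -0.    1.31 -1.34]
rocker -1 0 [-0.05  0.61  1.44 -0.    1.1   1.8 ]
rocker -1 0.1 [-0.05  0.5   1.33 -0.    1.31  1.8 ]
round 1 0 [ 0.13  0.59  1.49 -0.    1.06 -1.16]
round 1 0.1 [ 0.13  0.48  1.38 -0.    1.28 -1.16]
round -1 0 [ 0.13  0.59  1.49 -0.    1.06  1.98]
round -1 0.1 [ 0.13  0.48  1.38 -0.    1.28  1.98]
square 1 0 [ 0.08  0.74  1.22 -0.    1.18 -1.21]
square 1 0.1 [ 0.08  0.65  1.11 -0.    1.39 -1.21]
square -1 0 [ 0.08  0.74  1.22 -0.    1.18  1.93]
square -1 0.1 [ 0.08  0.65  1.11 -0.    1.39  1.93]
stop 1 0 [-0.02  0.48  1.63 -0.    1.03 -1.31]
stop 1 0.1 [-0.02  0.37  1.51 -0.    1.26 -1.31]
stop -1 0 [-0.02  0.48  1.63 -0.    1.03  1.83]
stop -1 0.1 [-0.02  0.37  1.51 -0.    1.26  1.83]
```

View pics/chk.png

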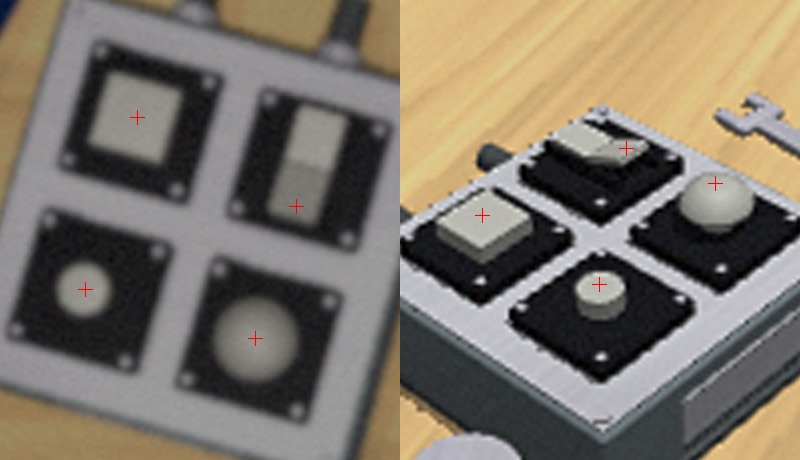

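Both views agree within a pixel. I shut the gripper and press the rocker.

```bash
cat >> h.py <<'E'
def st(monitor,t=""):
    s=monitor.sense();print(t,round(s["clock"],2),np.round(s["position"],4),np.round(s["contact_force"],1),round(s["finger_gap"],3))
E
python3 - <<'E'
from bench import env, monitor, eyes
from h import *
env.close_gripper(20)
p=PT["rocker"]
env.reach(p+[0,0,.06],quat(1)); st(monitor,"above")
env.movel(p+[0,0,.012],velocity=.1); st(monitor,"near")
g=env.movel(np.r_[p[:2],.0795],velocity=.025,guard=15); st(monitor,f"press {g}")
env.hold(.2)
f=eyes.grab_frame("side");cv2.imwrite("pics/s1.png",f["frame"][150:280,200:400,::-1].repeat(4,0).repeat(4,1))
env.movel(p+[0,0,.06],velocity=.1); st(monitor,"up")
f=eyes.grab_frame("side");cv2.imwrite("pics/s2.png",f["frame"][150:280,200:400,::-1].repeat(4,0).repeat(4,1))
E
```

```text
above 3.38 [0.592  0.0837 0.1505] [-0.6  0.7  0.2] -0.002
near 4.02 [0.5922 0.0844 0.1029] [0.2 1.  0.2] 0.0
press True 4.8 [0.5916 0.0846 0.082 ] [-2.6 -0.2  7.6] 0.003
up 5.89 [0.5915 0.0844 0.1496] [-0.  -0.5  0.4] -0.002
```

View pics/s1.png

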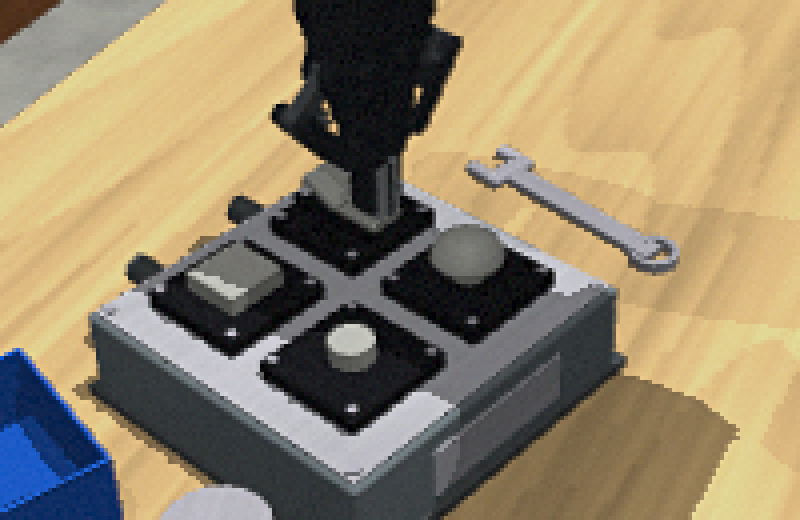

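View pics/s2.png

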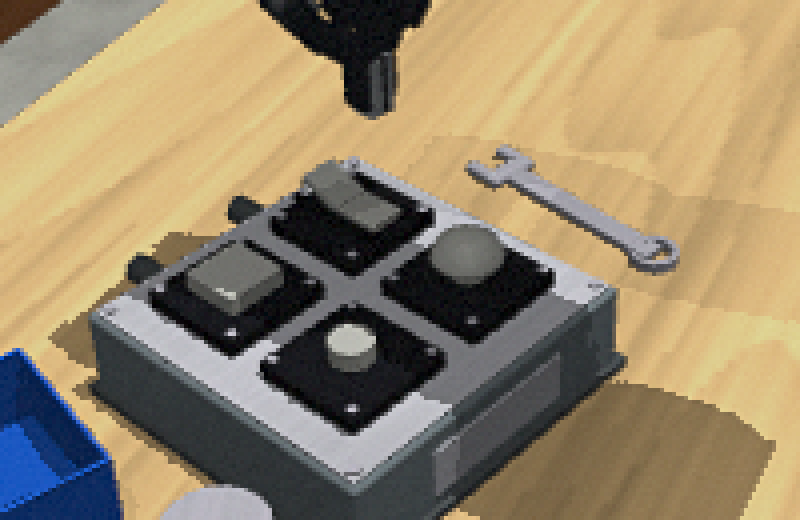

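The crop shows the rocker tipped: its robot-side half (370,210) lies level and its far half (325,185) is raised. The press stopped at z = 0.082 m, the height of the level half. The round button is next.

Run:
```python
from bench import env, monitor, eyes
from h import *
p=PT["round"]
env.movel(p+[0,0,.065],velocity=.12)
env.movel(p+[0,0,.01],velocity=.1); st(monitor,"near")
g=env.movel(np.r_[p[:2],.0735],velocity=.025,guard=15); st(monitor,f"press {g}")
env.hold(.2)
env.movel(p+[0,0,.065],velocity=.1); st(monitor,"up")
f=eyes.grab_frame("side");cv2.imwrite("pics/s3.png",f["frame"][150:280,200:400,::-1].repeat(4,0).repeat(4,1))
```

```text
near 7.73 [0.552  0.1898 0.0945] [1.1 0.2 0.2] 0.003
press True 8.45 [0.5518 0.1899 0.0759] [-1.5 -0.9  7.1] -0.002
up 9.53 [0.5513 0.1898 0.1482] [ 0.1 -0.6  0.7] 0.002
```

View pics/s3.png

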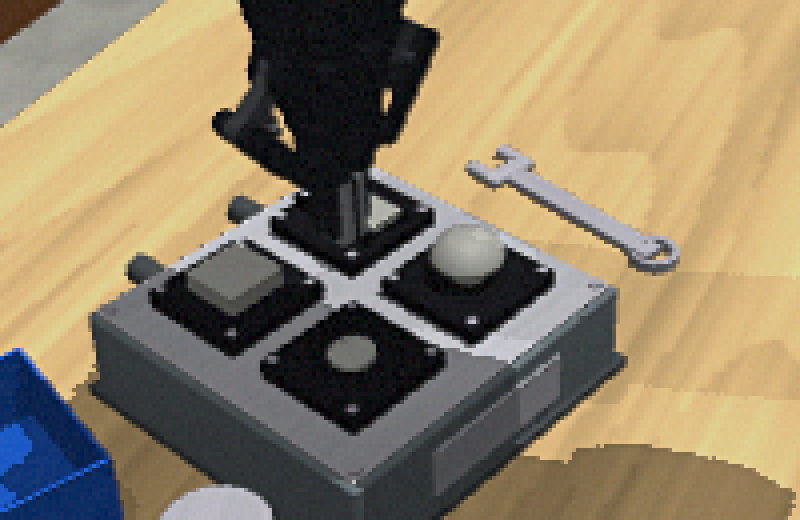

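The round button (352,352) now sits low and the press stopped at z = 0.0759 m (expected 0.076). The square button is next, with a hold.

Run:
```python
from bench import env, monitor, eyes
from h import *
p=PT["square"]
env.movel(p+[0,0,.065],velocity=.12)
env.movel(p+[0,0,.01],velocity=.1); st(monitor,"near")
g=env.movel(np.r_[p[:2],.0755],velocity=.025,guard=30); st(monitor,f"press {g}")
for i in range(6): env.hold(.5); st(monitor,"hold")
f=eyes.grab_frame("side");cv2.imwrite("pics/s4.png",f["frame"][150:280,200:400,::-1].repeat(4,0).repeat(4,1))
```

```text
near 11.18 [0.6384 0.1648 0.0947] [-0.3  0.9  0.1] -0.001
press False 12.07 [0.6382 0.1648 0.077 ] [-4.9 -0.9 12.2] 0.002
hold 12.57 [0.6382 0.1648 0.077 ] [-4.1 -0.2 12. ] -0.001
hold 13.07 [0.6382 0.1648 0.077 ] [-4.6 -1.2 11.7] -0.003
hold 13.57 [0.6382 0.1648 0.077 ] [-4.7 -0.7 11.7] -0.0
hold 14.07 [0.6383 0.1648 0.077 ] [-4.6 -0.6 12.1] -0.003
hold 14.57 [0.6382 0.1648 0.077 ] [-4.4 -0.2 12.1] 0.0
hold 15.07 [0.6382 0.1648 0.077 ] [-5.3 -1.1 12.5] -0.0
```

View pics/s4.png

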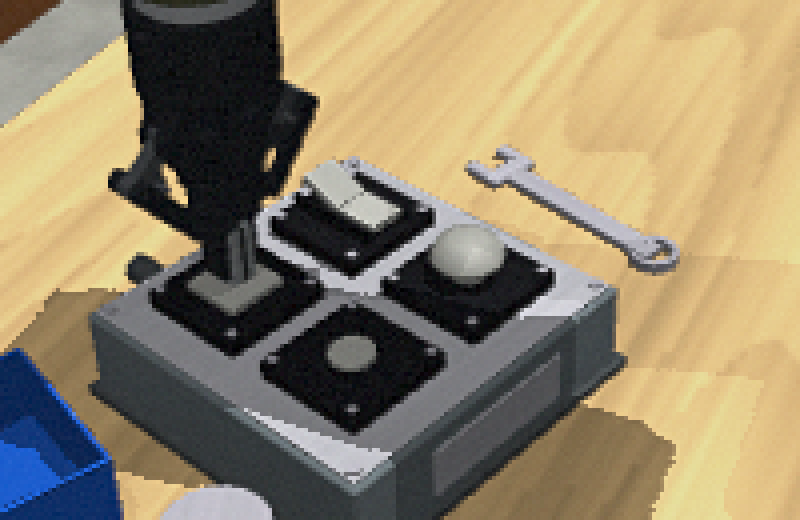

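The square is bottomed (z = 0.077 m, 12 N) and was held for 3 s. The rocker is still over and the round button still in. Now I release it and check.

Run:
```python
from bench import env, monitor, eyes
from h import *
import pickle
p=PT["square"]
env.movel(p+[0,0,.13],velocity=.1); env.hold(.3);st(monitor,"up")
f=eyes.grab_frame("side");cv2.imwrite("pics/s5.png",f["frame"][150:350,150:400,::-1].repeat(3,0).repeat(3,1))
d=pickle.load(open("f0.pkl","rb"))["side"]["frame"]
for n,lo,hi,dd in (("bin",(100,150,40),(130,255,255),None),):
    for fr in (d,f["frame"]):
        m=cv2.inRange(cv2.cvtColor(fr,cv2.COLOR_RGB2HSV)[220:310,150:240],lo,hi);M=cv2.moments(m,True);print(n,M["m10"]/M["m00"]+150,M["m01"]/M["m00"]+220)
```

```text
up 16.96 [0.638  0.1648 0.2139] [ 0.2 -0.5  0.3] 0.002
bin 197.9004647560031 268.6239349341596
bin 197.93075435203093 268.6147001934236
```

View pics/s5.png

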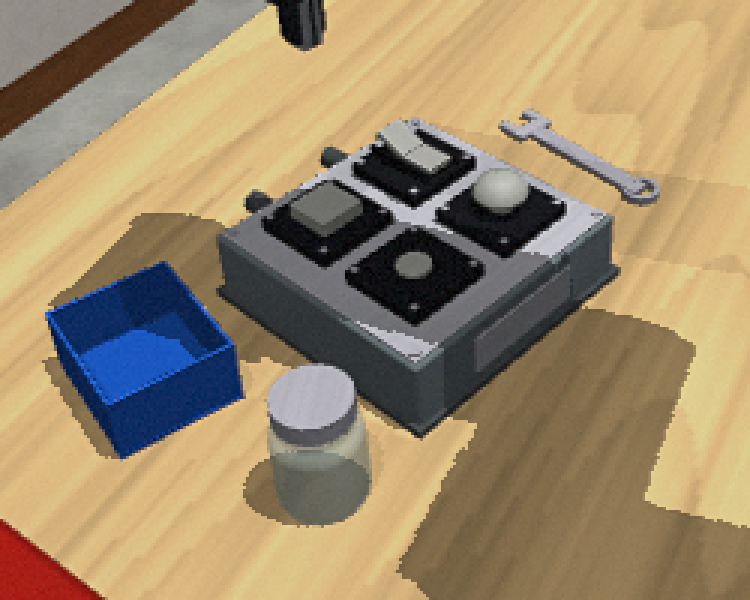

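The crop shows the rocker over (410,148), the round button in (414,265), the square back up (325,205) and the stop up (500,190). The jar, wrench and bin are where they were, and the arm is clear.

```bash
python3 -c "
from bench import job
job.hand_in()"
```

```text
the job is handed in; nothing more can be done
```

I ran the start sequence in order and handed the job in at about 17 s on the robot's clock, well inside the 43 s limit. `job.hand_in()` gives no verdict.

- **Rocker:** I pressed the raised end until the tool stopped at z = 0.082 m, which is the height of the level half. The picture shows it fully over.
- **Round button:** I pushed it until the tool stopped at z = 0.0759 m, against 0.076 m expected for fully in. The picture shows it staying in.
- **Square button:** I held it at z = 0.077 m (fully down) with about 12 N for 3 s, then let it go. The picture shows it back up.

In the last picture the stop button is up, the arm is clear, and the force reading is near zero. The bin moved less than 0.1 pixel between the first and last pictures. I checked the jar and wrench only by eye, and they had not visibly moved.

The only disagreement was in measuring the units. The side-view contours were 4–8 mm off the top view and found only three of the four units, probably because they took in the units' dark side walls. I used the top-view values, and projecting those points back into both pictures put them on the caps by eye.

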